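# Seat the tapered melting pot in the chocolate warmer

## Task

Set the tapered melting pot into the conical well of the chocolate warmer, let it centre itself, and with the pot gently press the stiff well down until it is fully home; never force it. Let go and leave the pot standing upright in the sunken well, with everything else left where it is.

Things in the scene. Friction and masses are not known exactly. Their poses are not given: they have to be found in the camera images.
- pot: Round bare aluminium pot, 105 mm tall, 0.26 to 0.44 kg, upright on the table in either of two places. Lower part: solid cone, 30 mm across at the underside, 62 mm across at 40 mm height. Above: straight cylinder, 62 mm across, 4 mm wall, open at the top (inner floor at 45 mm); grip it there, 65 to 105 mm up. Origin: centre of its underside; z along its axis to the mouth.
- warmer: Chocolate warmer fixed to the table: white casing 170 x 170 mm, steel top 90 mm above the table with a round 97 mm opening in its middle where the conical well sits. Origin: centre of its underside; z up; black dial on its -x side. Never press the pot on it with more than 20 N: the contact forces between the two, added up round the taper, must stay below 40 N.
- well_axis (a point): Fixed point on the well's axis, level with the casing's steel top; z up. The well is an aluminium cone of the pot's taper: 60 mm across inside at the mouth, 33 mm across 34 mm lower, open below, with a 91 mm flange at the mouth. A nested pot's underside lies 38 mm below the mouth. The mouth's height is not measured: with the well up it is anywhere 6 to 24 mm above this point.
- well (a joint): How far the well is pushed down, m: 0 up, 0.010 fully home at a hard stop, wherever the well's height is set; starts within 2 mm of up. It slides straight down stiffly under 11 to 12 N from the pot (weight included) and stays where left; the pot's weight alone does not move it. At the stop the force rises steeply.
- beaker: Bystander: straight-sided aluminium beaker, 62 mm across from top to bottom and 105 mm tall, open at the top; stands upright on the table in the other of the two places. Does not fit the well. Origin: centre of its underside.
- bowl: Bystander: steel bowl, 130 mm across, 55 mm tall. Origin: centre of its underside.
- spatula: Bystander: spatula with a wooden handle, 240 mm long, lying flat on the table along its own x. Origin: near its middle, on its underside.
Mind the look-alikes: they are no part of the job. What is shaped like the pot but green or yellow is not meant.

How it is judged:
At the end, for the whole second after the job is handed in: The well is pushed down to within 1.5 mm of its stop (joint above 0.0085 m), and the pot stands nested in it, released and at rest: underside centred within 3 mm of the well's axis and more than 20 mm below the casing's steel top, tilted less than 0.06 rad (value of joint well above 0.0085 m and horizontal distance between pot and well_axis below 0.003 m and z of pot in the frame of well_axis below -0.02 m and angle between pot's own z axis and vertical below 0.06 rad and linear speed of pot below 0.02 m/s); the robot touches nothing.
It fails at once if the pot and the warmer (casing or well) are forced together: their contact forces, added up round the taper (some 1.7 times the push), exceed 40 N (contact force between pot and warmer above 40 N).
It fails at once if the well is pushed down more than 4 mm without the pot in it (value of joint well above 0.004 m and horizontal distance between pot and well_axis above 0.02 m).
It fails at once if the beaker, the bowl or the spatula is shifted by more than 30 mm or the beaker is knocked over (distance of any of beaker, bowl, spatula from where it was at the start of the episode above 0.03 m or angle between beaker's own z axis and vertical above 0.5 rad).
It also fails if it takes over 58 s, if anything falls off the work surface, if the arm or the gripper's body presses on something with over 40 N, if the wrist force passes 120 N, or if a joint passes its speed limit or range.

## Robot

A 7-joint arm with a two-finger parallel gripper is mounted at the origin on the work surface. World frame = base frame: x ahead of the robot, y to its left, z up, the work surface at z = 0. Lengths are in m, angles in rad, forces in N, time in s.
With the tool pointing down it reaches from about 0.4 to 0.85 m from the base axis. Payload 4.5 kg.
Tool frame: the origin (TCP) lies on the centre line of the jaws, within the pads' length; the fingertips stand 8 mm ahead of it and the grasp point (between the pads) lies 11 mm behind it; z points along the fingers, x is the direction in which the jaws open and shut, and the axes are right-handed (so a half turn about z gives the same grasp; the last joint's range is limited). The gripper opens to 88 mm and grips with 3 to 60 N. Pads are 18 mm wide; open, the fingers measure 123 mm over their backs; the gripper's body (75 mm by 187 mm) begins 45 mm behind the grasp point.
Start: joints at [-1.194, 0.689, -0.195, 1.565, 0.157, 0.902, -0.215], TCP at [0.21, 0.589, 0.214] pointing down, gripper open.
Joint ranges: [-3.01, 3.01], [-0.46, 2.08], [-1.47, 1.51], [0.13, 2.56], [-1, 4.14], [0.04, 2.09], [-2.66, 2.66]. Speed limits (rad/s): [2.57, 2.57, 3.14, 3.14, 3.14, 3.14, 3.14].

## Interface

Orientations are given as a unit quaternion [x, y, z, w].
In Python, from plant import r gives the robot as it stands.
- The arm moves only by the shell command python3 -m pendant 'ROWS' [FORCE]. ROWS is JSON, a list of rows, each a list of 3 entries, a list of its own where there are three numbers: the turn, a rotation vector about the tool's x, y, z in rad, then the shift along the tool's x, y, z in m, then the opening, from 0 (shut) to 1 (fully open). In form: [[[wx, wy, wz], [tx, ty, tz], claw], ...]. A call has 1 to 10 rows; each row is the pose to reach, as a shift and turn from the pose commanded when the call began, along the tool's axes at that moment; what a row does not reach only later rows make up. A row lasts 1/10 s, in which the tool goes at most 50 mm and 8.59 degrees, less where a joint would pass 70% of its speed; a pose out of reach is approached as far as the arm can. A call with a gripper value outside its range is refused whole. The fingers move at their own pace and stop on an object; FORCE is the grip in N (left out, the last holds). Time passes only in rows, so rows that repeat a pose let the fingers close. It gives the time, the measured TCP pose, the force and the opening at its end, in the units of the state.
- r.get_state(): the state, without advancing time (a new reading comes with each control period).
- r.snapshot(name): name is "scene" or "top"; returns a dict with "image" (400x640x3 uint8, red, green, blue), "mtx" (3x3 intrinsics, pixels), "R" (3x3) and "t" (3): a world point X has camera coordinates R X + t. Camera axes: x right, y down, z forward; pixel columns grow to the right and rows downward; lengths in m; the calibration is good to about 2 mm. A picture is of the moment at which its call begins. There is no depth.
- r.finish_job(): hands the job in, once; it reports no verdict.
The state is a dict: "clock": time; "q": joint angles; "qd": joint speeds; "joint_torque": joint torques, N m; "tool_pos": TCP position; "eef_rot": TCP orientation; "contact_force": force on the tool from outside, world axes, zero at the start; "moment": the same for the moment, N m; "opening": opening from 0.0 (shut) to 1.0 (fully open).
Only numpy, scipy, OpenCV 4.12 (cv2) and the standard library are available. Lean on these libraries where they do the work, as an engineer would, in place of code of your own. Each camera call takes 0.05 s, during which the arm holds its last target. There are 200 camera calls.

## Working session

There is one attempt and no reset: what is moved stays moved. The work goes in short steps, Python scripts to look and compute and a shell command to move; the robot and the scene stay as the last step left them, time stands still between calls to the robot, and variables do not carry over. Pictures are saved under pics/ and viewed, about 8 in all and at most 12, crops included, and the job is handed in when it is done.

```bash
mkdir -p pics; python3 - <<'E'
from plant import r
import cv2,numpy as np,pickle
d={}
for n in("scene","top"):
    s=r.snapshot(n); d[n]=s
    cv2.imwrite(f"pics/{n}0.png",cv2.cvtColor(s["image"],cv2.COLOR_RGB2BGR))
    print(n,np.round(s["mtx"],1).tolist(),np.round(s["R"],3).tolist(),np.round(s["t"],3).tolist(), 'cam',np.round(-s["R"].T@s["t"],3))
pickle.dump(d,open("s0.pkl","wb"))
print(r.get_state())
E
```

```text
scene [[367.8, 0.0, 320.1], [0.0, 367.8, 196.4], [0.0, 0.0, 1.0]] [[0.351, 0.936, 0.011], [0.732, -0.267, -0.627], [-0.584, 0.228, -0.779]] [-0.24, -0.36, 1.266] cam [ 1.087 -0.159  0.763]
top [[518.1, 0.0, 314.5], [0.0, 518.1, 199.2], [0.0, 0.0, 1.0]] [[0.022, -1.0, 0.015], [-0.99, -0.024, -0.138], [0.138, -0.012, -0.99]] [0.018, 0.606, 1.247] cam [0.428 0.047 1.318]
{'clock': 0.1, 'q': array([-1.19421008,  0.68988431, -0.19452799,  1.56617653,  0.15728182,
        0.90250323, -0.21507932]), 'qd': array([-1.59098003e-03, -2.01511168e-03, -8.64374969e-04, -4.17748810e-03,
        3.45706684e-05, -1.06502060e-03, -2.29133033e-04]), 'joint_torque': array([-2.50931218e-03, -5.28501606e+01, -1.27204008e+00, -1.53838795e+01,
       -5.27372409e-02,  1.88965685e-03,  5.52368613e-05]), 'tool_pos': array([0.2099105 , 0.58808424, 0.21281724]), 'eef_rot': array([ 8.17322635e-01,  5.76179732e-01, -6.17997555e-04,  4.94365790e-04]), 'contact_force': array([-0.10771236,  0.94813677, -0.84115506]), 'moment': array([-0.03280005, -0.00318488, -0.00578446]), 'opening': 0.9991499420679021}
```

View pics/scene0.png

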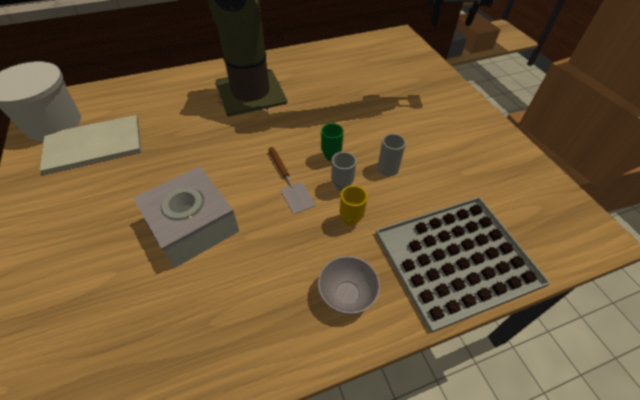

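View pics/top0.png

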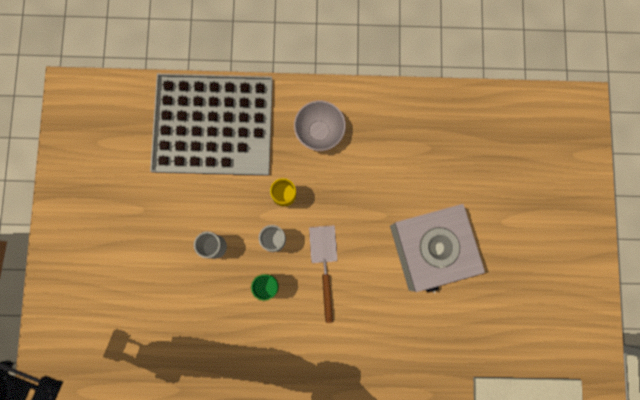

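Scene view: warmer at about (187,215), grey cups at (343,170) and (391,155), green at (332,140), yellow at (353,205). Top view: warmer mouth at (440,248), grey cups at (272,238) and (208,245). Next I zoom in to tell pot from beaker.

```bash
python3 - <<'E'
import cv2,numpy as np,pickle
d=pickle.load(open("s0.pkl","rb"))
a=d["scene"]["image"][120:225,310:420]; b=d["top"]["image"][215:275,185:300]; c=d["top"]["image"][195:300,380:495]; e=d["scene"]["image"][165:265,130:245]
f=lambda x:cv2.resize(x[:,:,::-1],(400,300),interpolation=cv2.INTER_CUBIC)
cv2.imwrite("pics/z.png",np.vstack([np.hstack([f(a),f(b)]),np.hstack([f(e),f(c)])]))
E
```

```text
(no output)
```

View pics/z.png

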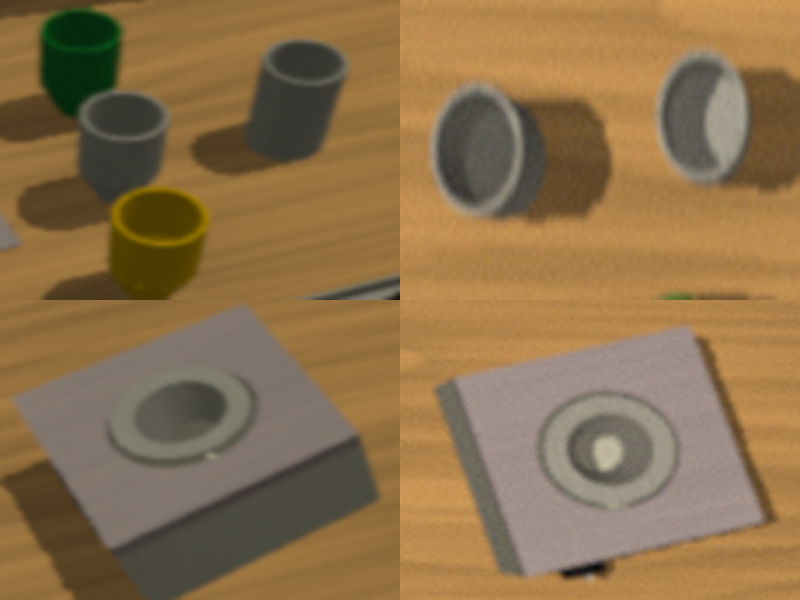

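The pot is the tapered, shallower grey cup at top (272,238) and scene (343,163). The beaker is at top (207,245). The raised flange shows clearly in both views.

```bash
cat > h.py <<'E'
import numpy as np,cv2
from scipy.spatial.transform import Rotation as Ro
def ray(s,uv):
    v=s["R"].T@np.linalg.solve(s["mtx"],[uv[0],uv[1],1]); return -s["R"].T@s["t"],v/np.linalg.norm(v)
def plane(s,uv,z):
    c,v=ray(s,uv); return c+v*(z-c[2])/v[2]
def tri(s1,u1,s2,u2):
    A=np.zeros((3,3));b=np.zeros(3);L=[ray(s1,u1),ray(s2,u2)]
    for c,v in L: P=np.eye(3)-np.outer(v,v);A+=P;b+=P@c
    x=np.linalg.solve(A,b); return x,[np.linalg.norm((np.eye(3)-np.outer(v,v))@(x-c)) for c,v in L]
def totool(st,dw): return Ro.from_quat(st["eef_rot"]).inv().apply(dw)
E
python3 - <<'E'
from h import *; import pickle
from plant import r
np.set_printoptions(precision=4,suppress=True)
d=pickle.load(open("s0.pkl","rb"));S,T=d["scene"],d["top"]
for n,a,b in(("potrim",(343.8,162.8),(272.4,238.4)),("beakerrim",(394,141),(207.1,245)),("flange",(182.3,202.9),(440.1,247.2))): print(n,*tri(S,a,T,b))
print("pot@.105",plane(S,(343.8,162.8),.105),plane(T,(272.4,238.4),.105))
f=lambda x,y:(380+x*.2875,195+(y-300)*.35)
c=np.array([plane(T,f(*p),.09) for p in((455,380),(690,327),(765,522),(522,575))]);print("casing top",c,c.mean(0))
g=lambda x,y:(130+x*.2875,165+(y-300)/3)
c=np.array([plane(S,g(*p),.09) for p in((12,400),(247,305),(357,437),(112,550))]);print(c.mean(0))
for n,u in(("yel",(284,192)),("green",(265,287)),):print(n,plane(T,u,.105))
st=r.get_state();print(Ro.from_quat(st["eef_rot"]).as_matrix())
E
```

```text
potrim [0.503  0.1303 0.0934] [np.float64(0.0008589420337006339), np.float64(0.0008589420337006514)]
beakerrim [0.4836 0.2811 0.1034] [np.float64(0.000725299225311586), np.float64(0.0007252992253115114)]
flange [ 0.4911 -0.2678  0.0898] [np.float64(0.00045935232364007855), np.float64(0.0004593523236400354)]
pot@.105 [0.5133 0.1261 0.105 ] [0.5019 0.1288 0.105 ]
casing top [[ 0.5525 -0.4387  0.09  ]
 [ 0.6012 -0.6038  0.09  ]
 [ 0.4393 -0.6472  0.09  ]
 [ 0.3925 -0.4793  0.09  ]] [ 0.4964 -0.5422  0.09  ]
[ 0.4956 -0.2665  0.09  ]
yel [0.6122 0.1049 0.105 ]
green [0.3896 0.1421 0.105 ]
[[ 0.336   0.9419 -0.0004]
 [ 0.9418 -0.336  -0.0015]
 [-0.0016  0.0001 -1.    ]]
```

```bash
python3 - <<'E'
from h import *; import pickle
np.set_printoptions(precision=4,suppress=True)
d=pickle.load(open("s0.pkl","rb"));S,T=d["scene"],d["top"]
f=lambda x,y:(380+(x-400)*.2875,195+(y-300)*.35)
c=np.array([plane(T,f(*p),.09) for p in((455,380),(690,327),(765,522),(522,575))]);print("casing top",c.mean(0))
# flange: greenish-grey vs purple-ish steel: g-r
cen={}
for s,(x0,y0,x1,y1),n in((S,(150,180,215,228),'s'),(T,(415,222,466,274),'t')):
    im=cv2.resize(s["image"][y0:y1,x0:x1],None,fx=4,fy=4,interpolation=cv2.INTER_CUBIC).astype(int)
    m=((im[...,1]-im[...,0])>-2).astype(np.uint8)
    cs=cv2.findContours(m,cv2.RETR_EXTERNAL,cv2.CHAIN_APPROX_NONE)[0]; k=max(cs,key=cv2.contourArea)
    e=cv2.fitEllipse(cv2.convexHull(k)); cen[n]=((e[0][0]+.5)/4+x0-.5,(e[0][1]+.5)/4+y0-.5); print(n,cen[n],np.array(e[1])/4)
print("flange",*tri(S,cen['s'],T,cen['t']),[plane(T,cen['t'],z) for z in(.09,.1,.11)])
# pot rim grey mask: low saturation
for s,(x0,y0,x1,y1),n in((S,(325,145,362,195),'s'),(T,(252,218,292,258),'t')):
    im=cv2.resize(s["image"][y0:y1,x0:x1],None,fx=4,fy=4,interpolation=cv2.INTER_CUBIC)
    m=(np.abs(im[...,0].astype(int)-im[...,2])<25).astype(np.uint8)
    cs=cv2.findContours(m,cv2.RETR_EXTERNAL,cv2.CHAIN_APPROX_NONE)[0]; k=max(cs,key=cv2.contourArea)
    x,y,w,h=np.array(cv2.boundingRect(k))/4; e=cv2.fitEllipse(k); print('pot',n,x0+x,y0+y,w,h,np.array(e[0])/4+(x0,y0),e[1])
E
```

```text
casing top [ 0.4902 -0.2675  0.09  ]
s (186.62451934814453, 200.15736198425293) [14.7083 18.874 ]
t (447.01195907592773, 256.2047653198242) [0.8929 2.0343]
flange [ 0.4722 -0.2726  0.0795] [np.float64(0.014245146572452868), np.float64(0.014245146572452808)] [array([ 0.4701, -0.2843,  0.09  ]), array([ 0.4698, -0.2816,  0.1   ]), array([ 0.4694, -0.2789,  0.11  ])]
pot s 325.0 145.0 30.5 45.75 [340.5285 165.8465] (107.86554718017578, 189.43467712402344)
pot t 259.5 226.25 26.25 25.0 [272.5759 238.6583] (95.46340942382812, 104.72217559814453)
```

```bash
R='[[0,0,0],[-0.334,0.429,0],1]'; python3 -m pendant '[[[0,0,0],[-0.334,0.429,0],1],[[0,0,0],[-0.334,0.429,0],1],[[0,0,0],[-0.334,0.429,0],1],[[0,0,0],[-0.334,0.429,0],1],[[0,0,0],[-0.334,0.429,0],1],[[0,0,0],[-0.334,0.429,0],1],[[0,0,0],[-0.334,0.429,0],1],[[0,0,0],[-0.334,0.429,0],1],[[0,0,0],[-0.334,0.429,0],1],[[0,0,0],[-0.334,0.429,0],1]]' 30
```

```text
clock: 1.1
tool_pos: [0.479, 0.1648, 0.2134]
eef_rot: [0.817, 0.576, -0.0, -0.0]
contact_force: [0.9, 0.5, -0.3]
opening: 1.001
```

```bash
python3 - <<'E'
from h import *
from plant import r
st=r.get_state();p=st["tool_pos"];print(st["clock"],p,st["eef_rot"],totool(st,np.array([.502,.129,p[2]])-p))
E
```

```text
1.1 [0.47903269 0.1648129  0.21337063] [ 8.17311266e-01  5.76196374e-01 -1.54293713e-04 -1.00869155e-04] [-2.60139582e-02  3.36650432e-02 -7.99952609e-06]
```

```bash
python3 -m pendant '[[[0,0,0],[-0.0265,0.034,0],1],[[0,0,0],[-0.0265,0.034,0],1],[[0,0,0],[-0.0265,0.034,0],1],[[0,0,0],[-0.0265,0.034,0],1],[[0,0,0],[-0.0265,0.034,0.025],1],[[0,0,0],[-0.0265,0.034,0.045],1],[[0,0,0],[-0.0265,0.034,0.045],1]]'; python3 - <<'E'
from plant import r
import cv2
o=[]
for n,(x0,y0,x1,y1) in(("scene",(290,80,450,230)),("top",(200,165,360,315))):
    im=r.snapshot(n)["image"][y0:y1,x0:x1]; o.append(cv2.resize(im,(400,375),interpolation=cv2.INTER_CUBIC)[:,:,::-1])
cv2.imwrite("pics/hover.png",cv2.hconcat(o)); print(r.get_state()["tool_pos"])
E
```

```text
clock: 1.8
tool_pos: [0.4988, 0.1317, 0.1666]
eef_rot: [0.816, 0.578, -0.002, -0.001]
contact_force: [-1.6, -0.6, 0.2]
opening: 1.002
[0.50087966 0.13189619 0.1687307 ]
```

View pics/hover.png

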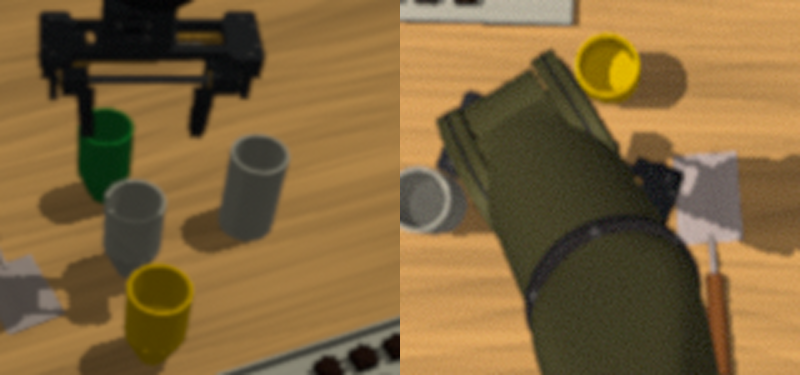

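```bash
python3 -m pendant '[[[0,0,0],[-0.001,0.006,0],1],[[0,0,0],[-0.001,0.006,0.03],1],[[0,0,0],[-0.001,0.006,0.06],1],[[0,0,0],[-0.001,0.006,0.08],1],[[0,0,0],[-0.001,0.006,0.092],1],[[0,0,0],[-0.001,0.006,0.092],1],[[0,0,0],[-0.001,0.006,0.092],1]]' 30; python3 - <<'E'
from plant import r
import cv2
im=r.snapshot("scene")["image"][80:230,290:450]; cv2.imwrite("pics/down.png",cv2.resize(im,(640,600),interpolation=cv2.INTER_CUBIC)[:,:,::-1]); print(r.get_state()["tool_pos"])
E
```

```text
clock: 2.6
tool_pos: [0.5077, 0.1277, 0.0773]
eef_rot: [0.817, 0.576, 0.001, 0.0]
contact_force: [0.9, -0.1, 0.3]
opening: 0.999
[0.50783051 0.12773539 0.0776071 ]
```

View pics/down.png

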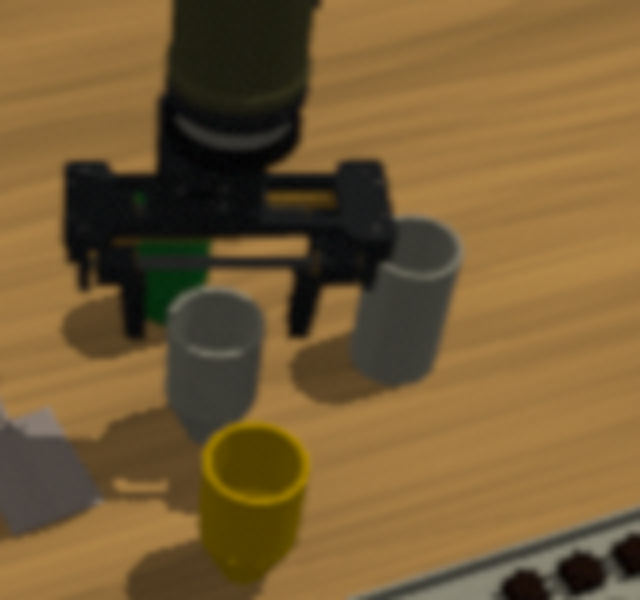

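The fingers straddle the pot, with tips at crop (133,335) and (300,335). They look somewhat behind the pot's axis, so I check this numerically.

```bash
python3 - <<'E'
from h import *; from plant import r
s=r.snapshot("scene"); st=r.get_state(); M=Ro.from_quat(st["eef_rot"]).as_matrix()
def pr(X):
    c=s["R"]@X+s["t"]; u=s["mtx"]@c/c[2]; return ((u[:2]-(290,80)+.5)*4).round(1)
p=st["tool_pos"]
for t in((.050,0,.008),(-.050,0,.008),(0,0,.008)): print(t,pr(p+M@np.array(t)))
for c in((.502,.129),(.508,.128),(.513,.126)):
    print(c,"rim",pr(np.array([*c,.105])),"base",pr(np.array([*c,0.])), "near rim", pr(np.array([*c,.105])+.031*np.array([.93,-.36,0])),"far",pr(np.array([*c,.105])-.031*np.array([.93,-.36,0])))
E
```

```text
(0.05, 0, 0.008) [290.6 364.8]
(-0.05, 0, 0.008) [134.9 365.6]
(0, 0, 0.008) [212.8 365.2]
(0.502, 0.129) rim [214.4 319.8] base [205.2 428.5] near rim [215.8 355.9] far [213.  285.1]
(0.508, 0.128) rim [216.6 326.6] base [207.2 435.3] near rim [218.1 363.1] far [215.2 291.7]
(0.513, 0.126) rim [216.8 332.9] base [207.4 441.4] near rim [218.3 369.6] far [215.4 297.7]
```

```bash
cat > ov.py <<'E'
import sys
from h import *; from plant import r
def ov(fn,boxes):
    st=r.get_state(); M=Ro.from_quat(st["eef_rot"]).as_matrix(); p=st["tool_pos"]; o=[]
    for n,(x0,y0) in boxes.items():
        s=r.snapshot(n); k=4
        im=np.ascontiguousarray(cv2.resize(s["image"][y0:y0+150,x0:x0+100],None,fx=k,fy=k,interpolation=cv2.INTER_CUBIC)[:,:,::-1])
        g=np.clip(im.astype(float)*1.6,0,255).astype(np.uint8)
        for t,c in([((a*(st["opening"]*.044+.009),0,.008),(0,0,255)) for a in(1,-1)]+[((a*.0935,b*.0375,-.056),(255,0,0)) for a in(1,-1) for b in(1,-1)]):
            q=s["R"]@(p+M@np.array(t))+s["t"]; u=(s["mtx"]@q/q[2])[:2]
            cv2.circle(g,tuple(int(v) for v in (u-(x0,y0)+.5)*k),4,c,2)
        o.append(g)
    cv2.imwrite(fn,cv2.hconcat(o)); print(st["clock"],p,st["contact_force"],st["opening"])
E
python3 -c "
from ov import ov
ov('pics/ov.png',{'scene':(295,80),'top':(225,165)})"
```

```text
2.7 [0.5078037  0.12773974 0.07766666] [ 0.48912493  0.43080083 -0.14832673] 1.003594309152262
```

View pics/ov.png

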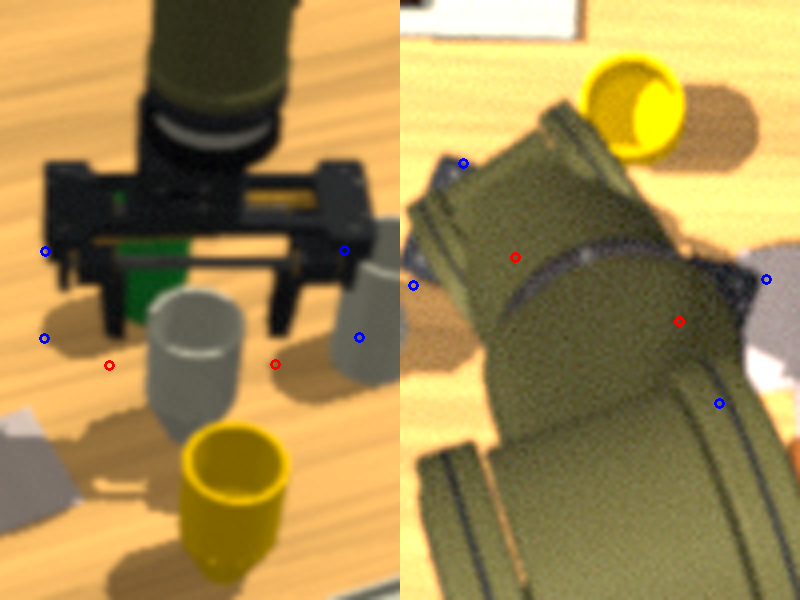

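The top view agrees with the state horizontally. In the scene view the open fingers appear about 27 mm higher than predicted, so they may be retracted while open. I centre on the pot, close gently and look again.

```bash
python3 -m pendant '[[[0,0,0],[-0.001,-0.005,0],1],[[0,0,0],[-0.001,-0.005,0],1],[[0,0,0],[-0.001,-0.005,0],0.6],[[0,0,0],[-0.001,-0.005,0],0.6],[[0,0,0],[-0.001,-0.005,0],0.6],[[0,0,0],[-0.001,-0.005,0],0.6],[[0,0,0],[-0.001,-0.005,0],0.6],[[0,0,0],[-0.001,-0.005,0],0.6]]' 8; python3 -c "
from ov import ov
ov('pics/ov2.png',{'scene':(295,80),'top':(225,165)})"
```

```text
clock: 3.6
tool_pos: [0.5019, 0.1283, 0.0765]
eef_rot: [0.817, 0.576, 0.0, -0.0]
contact_force: [-0.2, -0.5, -0.2]
opening: 0.682
3.6 [0.50192382 0.12830755 0.07654108] [-0.21525535 -0.45708554 -0.2294957 ] 0.6824970387732163
```

View pics/ov2.png

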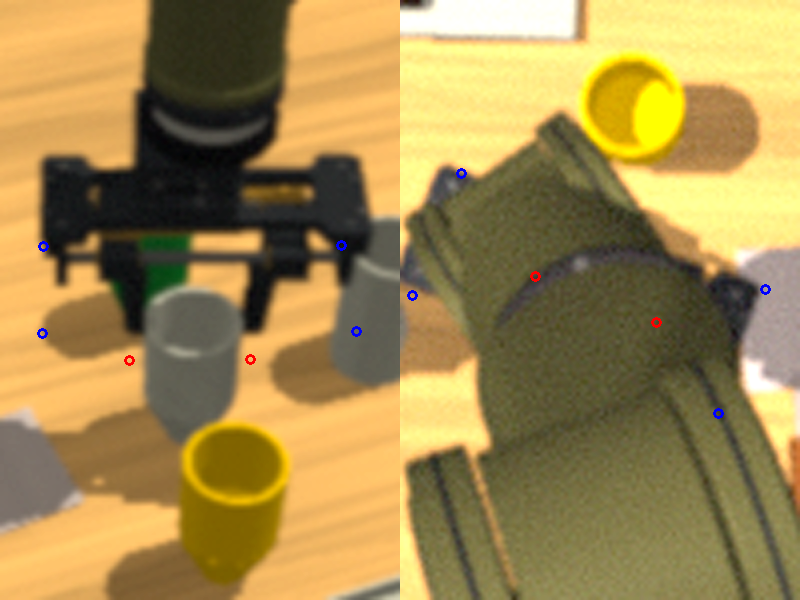

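```bash
python3 -m pendant '[[[0,0,0],[0,0,0],0.6],[[0,0,0],[0,0,0],0.6],[[0,0,0],[0,0,0],0.6]]' 8; python3 - <<'E'
from h import *; from plant import r
s=r.snapshot("scene");st=r.get_state();p=st["tool_pos"];M=Ro.from_quat(st["eef_rot"]).as_matrix()
print(st["joint_torque"],st["moment"])
# observed tip bottoms (pics/ov2: left 135,330 right 258,330) -> points at z=.0685 and at tool x,y
for u in((135,330),(258,330)):
    px=(295+(u[0]+.5)/4-.5,80+(u[1]+.5)/4-.5)
    print("at z=.0685",M.T@(plane(s,px,.0685)-p)); 
    c,v=ray(s,px); k=(M[:,1]@(p-c))/(M[:,1]@v); print("on tool xz plane",M.T@(c+k*v-p))
E
```

```text
clock: 4.0
tool_pos: [0.5019, 0.1283, 0.0765]
eef_rot: [0.817, 0.576, 0.0, -0.0]
contact_force: [0.5, 1.3, 1.1]
opening: 0.684
[ 3.42561565e-01 -4.80605078e+01 -3.54221240e-01 -6.74394295e+00
  4.29651816e-02  3.27320360e-01 -7.36394395e-04] [ 0.19731467 -0.09784316 -0.02464057]
at z=.0685 [-0.03431104 -0.02640077  0.00801501]
on tool xz plane [-3.58519160e-02 -6.70717610e-17 -1.91900124e-02]
at z=.0685 [ 0.04641792 -0.02598816  0.00804012]
on tool xz plane [ 4.17851480e-02 -1.83413736e-16 -1.87570994e-02]
```

```bash
python3 -m pendant '[[[0,0,0],[0,0,0],1],[[0,0,0],[0,0,0],1],[[0,0,0],[0,0,0],1],[[0,0,0],[0,0.008,0],1],[[0,0,0],[0,0.008,0.012],1],[[0,0,0],[0,0.008,0.012],1]]' 8;  python3 -m pendant '[[[0,0,0],[0,0,0],0.6],[[0,0,0],[0,0,0],0.6],[[0,0,0],[0,0,0],0.6],[[0,0,0],[0,0,0],0.6],[[0,0,0],[0,0,0],0.6],[[0,0,0],[0,0,0],0.6],[[0,0,0],[0,0,0],0.6],[[0,0,0],[0,0,0],0.6]]' 8; python3 -c "
from ov import ov
ov('pics/ov3.png',{'scene':(295,80),'top':(225,165)})"
```

```text
clock: 4.65
tool_pos: [0.5088, 0.1249, 0.0631]
eef_rot: [0.818, 0.576, -0.001, -0.0]
contact_force: [-0.2, 0.1, 0.3]
opening: 1.002
clock: 5.45
tool_pos: [0.5096, 0.1257, 0.0647]
eef_rot: [0.817, 0.576, 0.0, -0.0]
contact_force: [-0.4, 1.3, 2.1]
opening: 0.686
5.45 [0.5095542  0.12573224 0.06467167] [-0.36886469  1.33667608  2.11114342] 0.685704124581889
```

View pics/ov3.png

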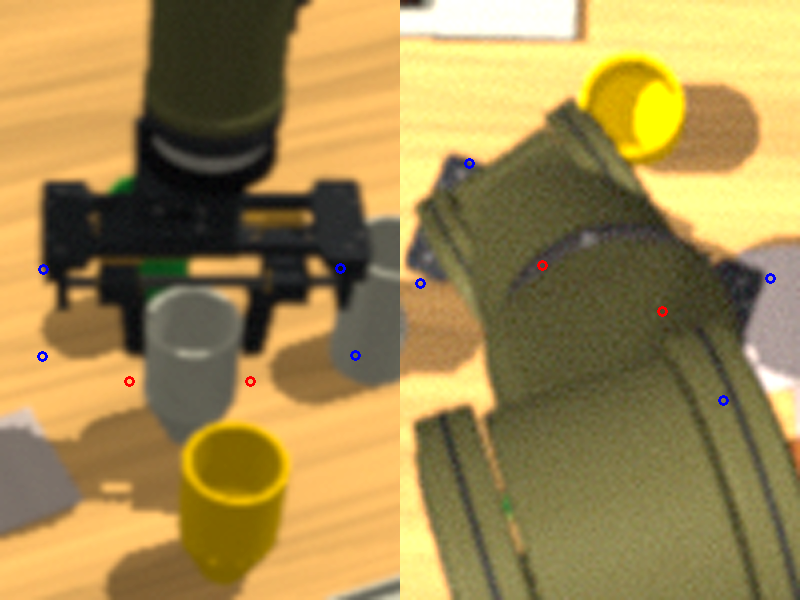

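Opening holds at about 0.685 (roughly the diameter) even 8 mm off-centre. So the pads are on the pot, and the visible finger height only affects the picture. I re-centre, grip firmly and lift.

```bash
python3 -m pendant '[[[0,0,0],[0,0,0],0.85],[[0,0,0],[0,0,0],0.85],[[0,0,0],[0,-0.007,0],0.85],[[0,0,0],[0,-0.007,0],0.85],[[0,0,0],[0,-0.007,0],0.5],[[0,0,0],[0,-0.007,0],0.5],[[0,0,0],[0,-0.007,0],0.5],[[0,0,0],[0,-0.007,0],0.5],[[0,0,0],[0,-0.007,0],0.5],[[0,0,0],[0,-0.007,0],0.5]]' 35;  python3 -m pendant '[[[0,0,0],[0,0,-0.01],0.5],[[0,0,0],[0,0,-0.03],0.5],[[0,0,0],[0,0,-0.06],0.5],[[0,0,0],[0,0,-0.1],0.5],[[0,0,0],[0,0,-0.14],0.5],[[0,0,0],[0,0,-0.14],0.5],[[0,0,0],[0,0,-0.14],0.5],[[0,0,0],[0,0,-0.14],0.5]]'; python3 -c "
from ov import ov
ov('pics/ov4.png',{'scene':(295,40),'top':(225,165)})"
```

```text
clock: 6.55
tool_pos: [0.5029, 0.128, 0.0645]
eef_rot: [0.817, 0.576, 0.0, -0.0]
contact_force: [-0.6, -0.1, 0.5]
opening: 0.682
clock: 7.35
tool_pos: [0.5013, 0.127, 0.2032]
eef_rot: [0.817, 0.576, -0.002, -0.0]
contact_force: [-0.2, -0.3, -3.0]
opening: 0.681
7.35 [0.50128457 0.1269656  0.2032327 ] [-0.24358686 -0.26844375 -3.02269592] 0.680895678532931
```

View pics/ov4.png

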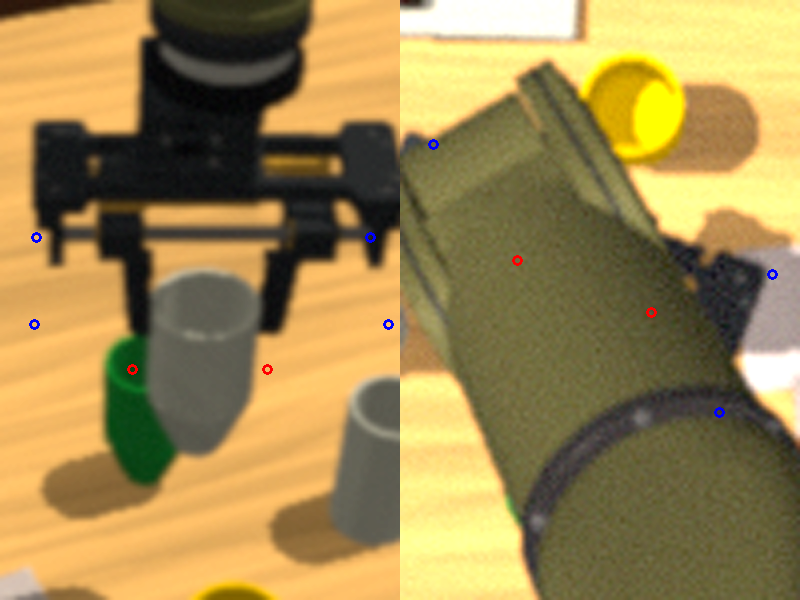

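The pot is gripped upright, force change about 3 N. Its base is at crop (200,450), clear of everything. I carry it over the well.

```bash
python3 -m pendant '[[[0,0,0],[-0.019,0.006,0],0.5],[[0,0,0],[-0.057,0.018,0],0.5],[[0,0,0],[-0.1,0.033,0],0.5],[[0,0,0],[-0.147,0.048,0],0.5],[[0,0,0],[-0.194,0.063,0],0.5],[[0,0,0],[-0.241,0.078,0],0.5],[[0,0,0],[-0.288,0.094,0],0.5],[[0,0,0],[-0.33,0.108,0],0.5],[[0,0,0],[-0.36,0.118,0],0.5],[[0,0,0],[-0.375,0.123,0],0.5]]'; python3 -m pendant '[[[0,0,0],[0,0,0],0.5],[[0,0,0],[0,0,0],0.5],[[0,0,0],[0,0,0],0.5],[[0,0,0],[0,0,0],0.5],[[0,0,0],[0,0,0],0.5]]'; python3 -c "
from ov import ov
ov('pics/ov5.png',{'scene':(140,90),'top':(390,175)})"
```

```text
clock: 8.45
tool_pos: [0.4907, -0.2705, 0.2029]
eef_rot: [0.819, 0.574, -0.001, -0.001]
contact_force: [0.3, 0.0, -4.1]
opening: 0.682
clock: 8.95
tool_pos: [0.4929, -0.2653, 0.2047]
eef_rot: [0.817, 0.577, 0.0, -0.0]
contact_force: [-0.7, -0.4, -2.9]
opening: 0.679
8.95 [ 0.49290701 -0.26525326  0.2046525 ] [-0.71992876 -0.38977627 -2.87697655] 0.6794060882179633
```

View pics/ov5.png

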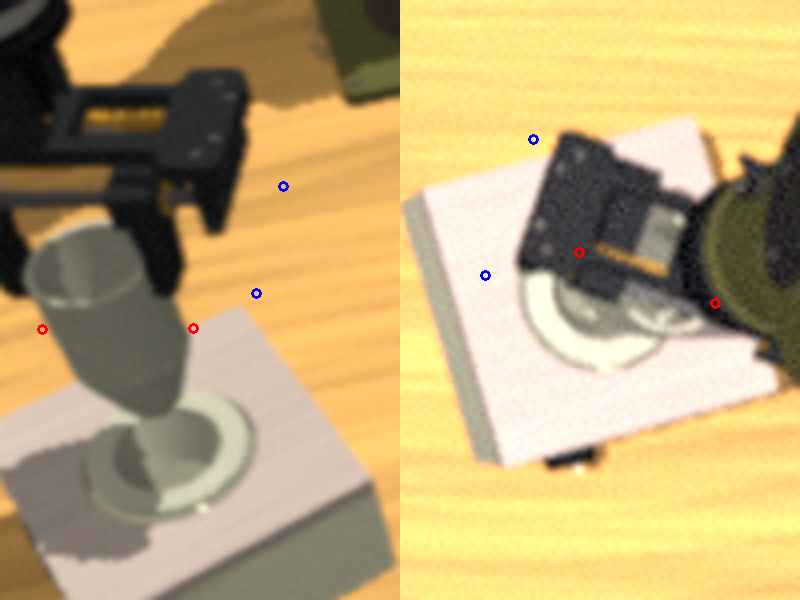

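```bash
python3 - <<'E'
from h import *; from plant import r
import pickle
st=r.get_state();p=st["tool_pos"];print(p, Ro.from_quat(st["eef_rot"]).as_matrix()[:,2])
S=r.snapshot("scene");T=r.snapshot("top")
def pr(s,X,o):
    q=s["R"]@X+s["t"];u=(s["mtx"]@q/q[2])[:2];return ((u-o+.5)*4).round(1)
for dz in(0,.02):
  b=p-[0,0,.0645]+[0,0,dz]
  for s,o in((S,(140,90)),(T,(390,175))):
    print(dz,"base",pr(s,b,o),"rim",pr(s,b+[0,0,.105],o))
uv=lambda u,o:((u[0]+.5)/4-.5+o[0],(u[1]+.5)/4-.5+o[1])
a=tri(S,uv((85,265),(140,90)),T,uv((660,308),(390,175)));print("rim tri",a)
print("flange tri",tri(S,uv((170,455),(140,90)),T,uv((598,305),(390,175))))
for z in(.1,.11): print("flange@",z,plane(T,uv((598,305),(390,175)),z),plane(S,uv((170,455),(140,90)),z))
E
```

```text
[ 0.49270285 -0.26601486  0.20461243] [ 6.24796836e-05  1.18532698e-04 -9.99999991e-01]
0 base [148.2 398.8] rim [ 85.8 262.2]
0 base [221.1 283.7] rim [274.6 273.7]
0.02 base [137.3 374.9] rim [ 72.3 232.6]
0.02 base [230.5 281.9] rim [285.9 271.6]
rim tri (array([ 0.49324271, -0.34367001,  0.29719223]), [np.float64(0.09055007004195087), np.float64(0.09055007004195074)])
flange tri (array([ 0.50974004, -0.35217232,  0.18197686]), [np.float64(0.1050511372146258), np.float64(0.10505113721462585)])
flange@ 0.1 [ 0.48708463 -0.49980299  0.1       ] [ 0.50150225 -0.2662076   0.1       ]
flange@ 0.11 [ 0.48659896 -0.495311    0.11      ] [ 0.51033117 -0.26458792  0.11      ]
```

The scene-view rim prediction (86,262) matches the observed (85,265), so the pot is upright on the TCP axis and over the well to within a few mm. I descend in small steps, watching the force.

```bash
python3 -m pendant '[[[0,0,0],[0,0,0.015],0.5],[[0,0,0],[0,0,0.03],0.5],[[0,0,0],[0,0,0.04],0.5],[[0,0,0],[0,0,0.044],0.5],[[0,0,0],[0,0,0.044],0.5],[[0,0,0],[0,0,0.044],0.5]]'; python3 -m pendant '[[[0,0,0],[0,0,0.001],0.5],[[0,0,0],[0,0,0.002],0.5],[[0,0,0],[0,0,0.003],0.5],[[0,0,0],[0,0,0.004],0.5],[[0,0,0],[0,0,0.004],0.5]]';python3 -m pendant '[[[0,0,0],[0,0,0.001],0.5],[[0,0,0],[0,0,0.002],0.5],[[0,0,0],[0,0,0.003],0.5],[[0,0,0],[0,0,0.004],0.5],[[0,0,0],[0,0,0.004],0.5]]'
```

```text
clock: 9.75
tool_pos: [0.493, -0.2668, 0.1609]
eef_rot: [0.817, 0.576, 0.0, 0.0]
contact_force: [0.8, 0.4, -3.5]
opening: 0.685
clock: 10.25
tool_pos: [0.4925, -0.2667, 0.1564]
eef_rot: [0.817, 0.576, -0.0, -0.0]
contact_force: [0.0, 0.1, -3.8]
opening: 0.682
clock: 10.75
tool_pos: [0.4924, -0.2667, 0.1523]
eef_rot: [0.817, 0.576, -0.0, -0.0]
contact_force: [-0.1, -0.6, -2.6]
opening: 0.678
```

```bash
python3 -m pendant '[[[0,0,0],[0,0,0.001],0.5],[[0,0,0],[0,0,0.002],0.5],[[0,0,0],[0,0,0.003],0.5],[[0,0,0],[0,0,0.004],0.5],[[0,0,0],[0,0,0.004],0.5]]'
```

```text
clock: 11.25
tool_pos: [0.4924, -0.2666, 0.1483]
eef_rot: [0.817, 0.576, -0.0, -0.0]
contact_force: [-0.0, -0.6, -2.4]
opening: 0.684
```

```bash
python3 -m pendant '[[[0,0,0],[0,0,0.001],0.5],[[0,0,0],[0,0,0.002],0.5],[[0,0,0],[0,0,0.003],0.5],[[0,0,0],[0,0,0.003],0.5]]'
```

```text
clock: 11.65
tool_pos: [0.4924, -0.2666, 0.1453]
eef_rot: [0.817, 0.576, -0.0, -0.0]
contact_force: [-0.2, -0.1, -3.0]
opening: 0.68
```

```bash
python3 -m pendant '[[[0,0,0],[0,0,0.001],0.5],[[0,0,0],[0,0,0.002],0.5],[[0,0,0],[0,0,0.002],0.5]]'
```

```text
clock: 11.95
tool_pos: [0.4924, -0.2666, 0.1433]
eef_rot: [0.817, 0.576, -0.0, -0.0]
contact_force: [0.2, 0.4, -3.0]
opening: 0.682
```

```bash
python3 -m pendant '[[[0,0,0],[0,0,0.001],0.5],[[0,0,0],[0,0,0.002],0.5],[[0,0,0],[0,0,0.002],0.5]]'
```

```text
clock: 12.25
tool_pos: [0.4924, -0.2667, 0.1413]
eef_rot: [0.817, 0.576, -0.0, -0.0]
contact_force: [0.2, -0.3, -3.1]
opening: 0.684
```

```bash
python3 -m pendant '[[[0,0,0],[0,0,0.001],0.5],[[0,0,0],[0,0,0.002],0.5],[[0,0,0],[0,0,0.002],0.5]]'
```

```text
clock: 12.55
tool_pos: [0.4924, -0.2666, 0.1393]
eef_rot: [0.817, 0.576, -0.0, -0.0]
contact_force: [-1.1, -0.4, -3.9]
opening: 0.683
```

```bash
python3 -m pendant '[[[0,0,0],[0,0,0.001],0.5],[[0,0,0],[0,0,0.002],0.5],[[0,0,0],[0,0,0.002],0.5]]'
```

```text
clock: 12.85
tool_pos: [0.4924, -0.2667, 0.1374]
eef_rot: [0.817, 0.576, -0.0, -0.0]
contact_force: [-0.1, 0.3, -3.5]
opening: 0.679
```

```bash
python3 -m pendant '[[[0,0,0],[0,0,0.001],0.5],[[0,0,0],[0,0,0.002],0.5],[[0,0,0],[0,0,0.002],0.5]]'
```

```text
clock: 13.15
tool_pos: [0.4924, -0.2667, 0.1353]
eef_rot: [0.817, 0.576, -0.0, -0.0]
contact_force: [-0.2, -0.2, -2.8]
opening: 0.684
```

```bash
python3 -m pendant '[[[0,0,0],[0,0,0.001],0.5],[[0,0,0],[0,0,0.002],0.5],[[0,0,0],[0,0,0.002],0.5]]'
```

```text
clock: 13.45
tool_pos: [0.4924, -0.2667, 0.1333]
eef_rot: [0.817, 0.576, -0.0, -0.0]
contact_force: [0.1, 0.3, -3.7]
opening: 0.681
```

```bash
python3 -m pendant '[[[0,0,0],[0,0,0.001],0.5],[[0,0,0],[0,0,0.001],0.5]]'
```

```text
clock: 13.65
tool_pos: [0.4925, -0.2668, 0.1324]
eef_rot: [0.817, 0.576, -0.0, -0.0]
contact_force: [-0.8, 0.6, -3.1]
opening: 0.685
```

```bash
python3 -m pendant '[[[0,0,0],[0,0,0.001],0.5],[[0,0,0],[0,0,0.001],0.5],[[0,0,0],[0,0,0.002],0.5],[[0,0,0],[0,0,0.002],0.5]]'
```

```text
clock: 14.05
tool_pos: [0.4924, -0.2673, 0.1306]
eef_rot: [0.817, 0.576, -0.0, 0.0]
contact_force: [-0.9, -1.1, -1.9]
opening: 0.684
```

```bash
python3 -m pendant '[[[0,0,0],[0,0,0.001],0.5],[[0,0,0],[0,0,0.001],0.5]]'
```

```text
clock: 14.25
tool_pos: [0.4923, -0.2676, 0.1296]
eef_rot: [0.818, 0.576, -0.0, 0.0]
contact_force: [-1.3, -2.9, -0.3]
opening: 0.68
```

```bash
python3 -m pendant '[[[0,0,0],[0,0,0.001],0.5],[[0,0,0],[0,0,0.001],0.5]]'
```

```text
clock: 14.45
tool_pos: [0.4923, -0.2678, 0.1287]
eef_rot: [0.818, 0.576, -0.0, 0.001]
contact_force: [-1.5, -3.8, 2.6]
opening: 0.682
```

Contact is on the +y side: the tool is pushed toward -y. I shift about 3 mm that way.

```bash
python3 -m pendant '[[[0,0,0],[-0.0015,0,0],0.5],[[0,0,0],[-0.003,0,0],0.5],[[0,0,0],[-0.003,0,0],0.5],[[0,0,0],[-0.003,0,0],0.5]]'
```

```text
clock: 14.85
tool_pos: [0.4917, -0.2685, 0.1281]
eef_rot: [0.817, 0.576, 0.0, -0.001]
contact_force: [0.3, -0.2, -2.1]
opening: 0.684
```

```bash
python3 -m pendant '[[[0,0,0],[0,0,0.001],0.5],[[0,0,0],[0,0,0.001],0.5],[[0,0,0],[0,0,0.001],0.5]]'
```

```text
clock: 15.15
tool_pos: [0.4916, -0.269, 0.1272]
eef_rot: [0.817, 0.576, 0.0, -0.0]
contact_force: [-0.1, 0.6, -2.6]
opening: 0.683
```

```bash
python3 -m pendant '[[[0,0,0],[0,0,0.001],0.5],[[0,0,0],[0,0,0.001],0.5]]'
```

```text
clock: 15.35
tool_pos: [0.4915, -0.2693, 0.1263]
eef_rot: [0.817, 0.576, 0.0, -0.0]
contact_force: [0.7, 0.1, -3.7]
opening: 0.682
```

```bash
python3 -m pendant '[[[0,0,0],[0,0,0.001],0.5],[[0,0,0],[0,0,0.001],0.5]]'
```

```text
clock: 15.55
tool_pos: [0.4915, -0.2696, 0.1254]
eef_rot: [0.817, 0.576, -0.0, -0.0]
contact_force: [0.7, 0.2, -2.4]
opening: 0.679
```

```bash
python3 -m pendant '[[[0,0,0],[0,0,0.001],0.5],[[0,0,0],[0,0,0.001],0.5]]'
```

```text
clock: 15.75
tool_pos: [0.4914, -0.2698, 0.1245]
eef_rot: [0.817, 0.576, -0.0, 0.0]
contact_force: [0.8, -0.6, -2.2]
opening: 0.682
```

```bash
python3 -m pendant '[[[0,0,0],[0,0,0.001],0.5],[[0,0,0],[0,0,0.001],0.5]]'
```

```text
clock: 15.95
tool_pos: [0.4914, -0.27, 0.1237]
eef_rot: [0.817, 0.576, -0.0, 0.0]
contact_force: [-1.3, -1.0, 0.0]
opening: 0.682
```

```bash
python3 -m pendant '[[[0,0,0],[-0.001,0,0.0005],0.5],[[0,0,0],[-0.001,0,0.001],0.5],[[0,0,0],[-0.001,0,0.001],0.5]]'
```

```text
clock: 16.25
tool_pos: [0.4915, -0.2702, 0.1234]
eef_rot: [0.817, 0.576, 0.0, 0.0]
contact_force: [-1.7, 0.5, 6.7]
opening: 0.676
```

```bash
python3 -m pendant '[[[0,0,0],[0,0,0.0005],0.5],[[0,0,0],[0,0,0.001],0.5],[[0,0,0],[0,0,0.001],0.5]]'
```

```text
clock: 16.55
tool_pos: [0.4916, -0.2702, 0.1225]
eef_rot: [0.817, 0.576, 0.0, 0.0]
contact_force: [-1.2, -0.0, 8.3]
opening: 0.682
```

Seated: about 8.3 N net plus the pot's weight, and the well is starting to slide. I press on, 1 mm at a time.

```bash
python3 -m pendant '[[[0,0,0],[0,-0.0005,0.0005],0.5],[[0,0,0],[0,-0.0005,0.001],0.5],[[0,0,0],[0,-0.0005,0.0015],0.5],[[0,0,0],[0,-0.0005,0.002],0.5]]'
```

```text
clock: 16.95
tool_pos: [0.4915, -0.2701, 0.1207]
eef_rot: [0.817, 0.576, 0.001, 0.001]
contact_force: [-1.4, 0.5, 8.3]
opening: 0.683
```

```bash
python3 -m pendant '[[[0,0,0],[0,0,0.0005],0.5],[[0,0,0],[0,0,0.001],0.5],[[0,0,0],[0,0,0.0015],0.5],[[0,0,0],[0,0,0.002],0.5]]'
```

```text
clock: 17.35
tool_pos: [0.4915, -0.2701, 0.1187]
eef_rot: [0.817, 0.576, 0.001, 0.001]
contact_force: [-1.6, 0.7, 8.8]
opening: 0.684
```

```bash
python3 -m pendant '[[[0,0,0],[0,0,0.0005],0.5],[[0,0,0],[0,0,0.001],0.5],[[0,0,0],[0,0,0.0015],0.5]]'
```

```text
clock: 17.65
tool_pos: [0.4915, -0.2701, 0.1172]
eef_rot: [0.817, 0.576, 0.001, 0.001]
contact_force: [-0.9, 0.8, 8.5]
opening: 0.678
```

```bash
python3 -m pendant '[[[0,0,0],[0,0,0.0005],0.5],[[0,0,0],[0,0,0.001],0.5]]'
```

```text
clock: 17.85
tool_pos: [0.4915, -0.2702, 0.1162]
eef_rot: [0.817, 0.576, 0.001, 0.001]
contact_force: [-1.2, -0.1, 8.7]
opening: 0.684
```

```bash
python3 -m pendant '[[[0,0,0],[0,0,0.0005],0.5],[[0,0,0],[0,0,0.001],0.5]]'
```

```text
clock: 18.05
tool_pos: [0.4915, -0.2701, 0.1152]
eef_rot: [0.817, 0.576, 0.001, 0.001]
contact_force: [-2.0, 1.3, 9.2]
opening: 0.682
```

```bash
python3 -m pendant '[[[0,0,0],[0,0,0.0005],0.5],[[0,0,0],[0,0,0.0005],0.5]]'
```

```text
clock: 18.25
tool_pos: [0.4915, -0.2702, 0.1148]
eef_rot: [0.817, 0.576, 0.001, 0.001]
contact_force: [-2.2, 0.5, 9.7]
opening: 0.68
```

```bash
python3 -m pendant '[[[0,0,0],[0,0,0.0005],0.5],[[0,0,0],[0,0,0.0005],0.5]]'
```

```text
clock: 18.45
tool_pos: [0.4916, -0.2702, 0.1147]
eef_rot: [0.817, 0.576, 0.001, 0.001]
contact_force: [-2.5, 1.1, 13.3]
opening: 0.68
```

The force rose to 13.3 N (about 16.5 N with the weight) with no further motion, so this is the hard stop. I relax by 1 mm, then open.

```bash
python3 -m pendant '[[[0,0,0],[0,0,-0.001],0.5],[[0,0,0],[0,0,-0.001],0.5],[[0,0,0],[0,0,-0.001],0.68],[[0,0,0],[0,0,-0.001],0.75],[[0,0,0],[0,0,-0.001],1],[[0,0,0],[0,0,-0.001],1],[[0,0,0],[0,0,-0.001],1],[[0,0,0],[0,0,-0.001],1]]' 10
```

```text
clock: 19.25
tool_pos: [0.4907, -0.2702, 0.1138]
eef_rot: [0.817, 0.576, 0.0, -0.0]
contact_force: [-1.5, -0.3, -0.3]
opening: 1.008
```

```bash
python3 -m pendant '[[[0,0,0],[0,0,-0.01],1],[[0,0,0],[0,0,-0.03],1],[[0,0,0],[0,0,-0.06],1],[[0,0,0],[0,0,-0.1],1],[[0,0,0],[0,0,-0.13],1],[[0,0,0],[0.05,0,-0.13],1],[[0,0,0],[0.1,0,-0.13],1],[[0,0,0],[0.15,0,-0.13],1],[[0,0,0],[0.18,0,-0.13],1],[[0,0,0],[0.18,0,-0.13],1]]'; python3 - <<'E'
from plant import r
import cv2
o=[]
for n,(x0,y0) in(("scene",(140,90)),("top",(390,175))):
    im=r.snapshot(n)["image"][y0:y0+150,x0:x0+100]; o.append(cv2.convertScaleAbs(cv2.resize(im,None,fx=4,fy=4,interpolation=cv2.INTER_CUBIC)[:,:,::-1],alpha=1.4))
cv2.imwrite("pics/end.png",cv2.hconcat(o))
E
```

```text
clock: 20.25
tool_pos: [0.553, -0.0939, 0.2451]
eef_rot: [0.815, 0.58, 0.002, -0.001]
contact_force: [-0.3, -0.2, -0.2]
opening: 1.001
```

View pics/end.png

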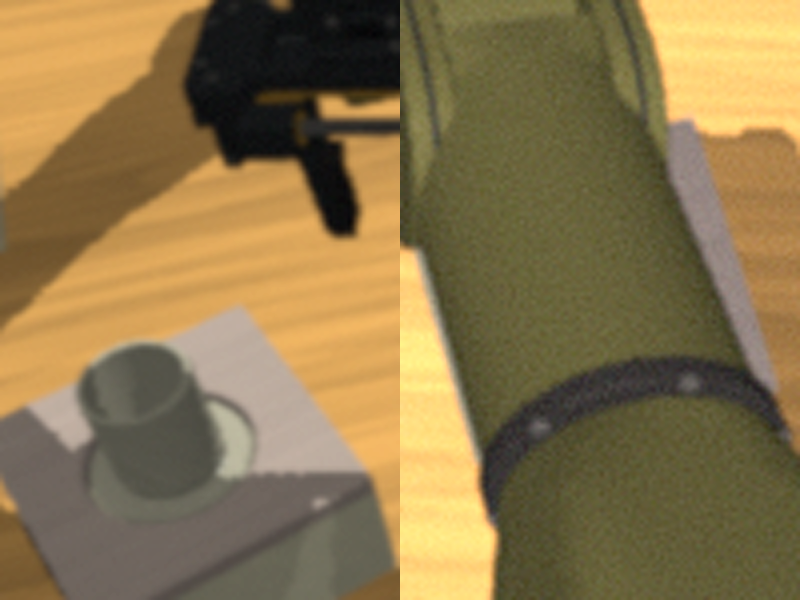

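```bash
python3 - <<'E'
from h import *; from plant import r
S=r.snapshot("scene")
for tx in((0,0),(.06,0),(0,.06)):
    X=np.array([.491,-.2702,.0497])+.105*np.array([*tx,1]); q=S["R"]@X+S["t"];u=(S["mtx"]@q/q[2])[:2];print(tx,((u-(140,90)+.5)*4).round(1))
E
```

```text
(0, 0) [132.  381.2]
(0.06, 0) [133.3 389.6]
(0, 0.06) [143.9 378.2]
```

```bash
python3 -m pendant '[[[0,0,0],[0.18,0,0],1],[[0,0,0],[0.18,0,0],1],[[0,0,0],[0.18,0,0],1],[[0,0,0],[0.18,0,0],1],[[0,0,0],[0.18,0,0],1],[[0,0,0],[0.18,0,0],1]]'; python3 -c "
from plant import r
print(r.finish_job())"
```

```text
clock: 21.0
tool_pos: [0.6116, 0.0666, 0.2438]
eef_rot: [0.818, 0.575, -0.001, 0.001]
contact_force: [-0.0, -0.5, 0.1]
opening: 1.003
the job is handed in; nothing more can be done
None
```

I set the tapered grey pot in the well, pressed the well down to its hard stop, released the pot and withdrew. I handed the job in at about 21 s, and no verdict was reported.

- **Pressing:** The well slid steadily at about 8.5 N net, roughly 11.5 N with the pot's weight. After about 8.7 mm of travel since seating, the reading rose to 13.3 N (about 16.5 N with weight) and the tool stopped moving, so I stopped there. That is below the 20 N limit.
- **Final picture:** The scene view shows the pot nested. Its rim centre is at crop pixel (135,382); for an upright pot I expected (132,381), which puts the tilt at roughly 0.02 rad. From the tool height, the underside is about 40 mm below the steel top.
- **Disagreements:**
  - The fingers look 25–30 mm higher in the scene view than the reported tool pose implies, but the pot, contact and forces all matched the reported pose.
  - The gripper read about 60 mm on the 62 mm pot.
  - Camera estimates of the well axis differed by up to about 7 mm, so I centred by contact force instead.
- **Not checked:** The joint value was not readable, so "fully home" rests on the steep force rise. The arm hid the pot in the last top view. I took no final picture of the beaker, bowl and spatula, though no unexpected contact showed in the force readings.

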